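# Mix the wood stain: hold the bottle down in the touch mixer

### The arm

A 6-joint arm with a two-finger parallel gripper is mounted at the origin on the work surface. World frame = base frame: x ahead of the robot, y to its left, z up, the work surface at z = 0. Lengths are in m, angles in rad, forces in N, time in s.
With the tool pointing down it reaches from about 0.225 to 0.875 m from the base axis. Payload 3.4 kg.
Tool frame: the origin (TCP) lies at the very end of the fingers, on their centre line; the grasp point (between the pads) lies env.grip_point_offset behind it (env.grip_point_offset is the distance from the TCP to the grasp point, in m); z points along the fingers, y is the direction in which the jaws open and shut (so a half turn about z gives the same grasp; the last joint's range is limited). The gripper opens to 85 mm and grips with 20 to 120 N. Pads are 22 mm wide; open, the fingers measure 114 mm over their backs; the gripper's body (76 mm by 85 mm) begins 54 mm behind the grasp point. The pads swing forward as they close: fully open they stand 13 mm farther back than shut.
Start: joints at [1.148, 0.276, 1.505, -0, 1.361, -0.121], TCP at [0.171, 0.549, 0.231] pointing down, gripper open.
Joint ranges: [-2.89, 2.89], [-0.75, 2.08], [0.22, 2.7], [-1.18, 4.32], [0.11, 2.71], [-2.7, 2.7]. Speed limits (rad/s): [2.57, 2.57, 3.14, 3.14, 3.14, 3.14].

### API

Orientations are given as a rotation vector (axis times angle).
In Python, from workcell import env gives the robot as it stands. The module is installed in compiled form; this text tells all that it offers.
- The arm moves only by the shell command python3 -m handwheel 'ROWS'. ROWS is JSON, a list of rows, each a list of 3 entries, a list of its own where there are three numbers: the shift along the tool's x, y, z in m, then the turn, a rotation vector about the tool's x, y, z in degrees, then the finger opening in m, from 0 to 0.0854. In form: [[[tx, ty, tz], [wx, wy, wz], hand], ...]. A call has 1 to 8 rows; each row shifts and turns the pose as measured when the row begins, along the tool's axes as they then stand; what a row does not reach is not made up. A row lasts 1/12 s, in which the tool goes at most 41.7 mm and 7.16 degrees, less where a joint would pass 70% of its speed; a pose out of reach is approached as far as the arm can. A call with a gripper value outside its range is refused whole. The fingers move at their own pace and stop on an object; the grip force is fixed at half the most. Time passes only in rows, so rows that do not move let the fingers close. It gives the time, the measured TCP pose, the force and the opening at its end, in the units of the state.
- env.state(): the state, without advancing time (a new reading comes with each control period).
- env.get_image(name): name is "side" or "top" or "wrist"; returns the picture (420x560x3 uint8, red, green, blue); there is no depth.
- env.camera_info(name): a dict with "vertical_fov" (degrees; the focal length in pixels is half the picture's height over the tangent of half this angle, whatever the lens; pixels are square), "cx", "cy" (the principal point, pixels), "dist" ([k1, k2, p1, p2, k3] as OpenCV has them; the pictures are not rectified), "rvec" (rotation vector, rad) and "tvec" (3), from world to camera coordinates, as OpenCV has them. Camera axes: x right, y down, z forward; pixel columns grow to the right and rows downward; lengths in m; the calibration is good to about 2 mm. A picture is of the moment at which its call begins: read the wrist's pose just before it. camera_info takes no time and is no camera call; for the wrist camera it gives the pose at the moment of the call.
- env.sign_off(): hands the job in, once; it reports no verdict.
The state is a dict: "time_s": time; "joint_positions": joint angles; "qvel": joint speeds; "tau": joint torques, N m; "eef_pos": TCP position; "tool_rot": TCP orientation; "contact_force": force on the tool from outside, world axes, zero at the start; "wrist_torque": the same for the moment, N m; "opening": finger opening in m.
Only numpy, scipy, OpenCV 4.12 (cv2) and the standard library are available. Lean on these libraries where they do the work, as an engineer would, in place of code of your own. Each camera call takes 0.05 s, during which the arm holds its last target. There are 200 camera calls.

### The job

Switch the stain mixer on: press its green paddle all the way down to its stop before you touch the bottle. Then take the amber stain bottle from the tray, set it upright in the mixer's sprung black ring cradle and press it steadily down until the cradle is at its stop; it is glass, so do not ram it. The mixer only shakes while the bottle is pushed home, so finish still gripping the bottle and holding it fully down with the fingers clear of the mixer, and leave the other bottles, the bear and the gouge where they are.

Things in the scene. Friction and masses are not known exactly. Their poses are not given: they have to be found in the camera images.
- mixer: The stain mixer, a blue machine fixed to the bench. Origin on the bench under the cradle's axis, z up; its -x axis points from cradle to paddle. The housing, 103 mm high, reaches from -67 to +83 mm in x; a front step, 52 mm high, from -150 to -67 mm, carries the green paddle. It is 75 mm wide to either side; a black knob stands out 14 mm more at -y.
- cradle_seat (a point): Centre of the cradle's inner floor, 141 mm above the bench when up; moves with the cradle. The cradle is a black rubber ring cup on a vertical steel plunger, 66 mm across at its foot, 74 mm at the rim, 20 mm deep inside, its bore narrowing from 60 mm at the rim to about 52 mm at the floor.
- cradle (a joint): How far the cradle is pressed down, in m: 0 up, 0.012 at its hard stop. A spring pushes it up: it begins to sink at about 5 N (the bottle's own weight does not sink it) and takes about 13 N at the stop.
- paddle_press (a point): The point to press: on top of the green paddle, on its middle line, 40 mm in front of (to the mixer's -x from) its hinge and 14 mm from its free edge; 74 mm above the bench when up, 65 mm at the stop; moves with the paddle. The paddle is 62 mm wide, 50 mm long, 8 mm thick, ribbed.
- paddle (a joint): Angle of the green paddle, in rad: 0 up (sprung up, free edge high), 0.22 at its stop (level). It is hinged on the edge next to the cradle; pressed at paddle_press it begins to move at about 3 N and takes about 8 N at the stop; it springs back when let go.
- stain_bottle: The bottle to mix: round amber glass bottle with a paper label and a black screw cap, about 0.2 kg, 48 mm in diameter up to 58 mm height, then a shoulder to a 24 mm neck, a 29 mm wide cap from 80 to 104 mm height. Origin at the centre of its underside; z up along its axis. Starts upright in the tray, which of the three places varies.
- stain_bottle_cap (a point): Centre of the top of the stain bottle's cap, 104 mm above its underside.
- tray: Open wooden tray fixed to the bench, 300 mm (its x) x 100 mm (its y), walls 22 mm high, holding three bottles in a row along its x, about 90 mm apart. Origin under its centre; z up.
- green_bottle: Bystander: bottle of the same shape in green glass with a white cap; origin at the centre of its underside.
- white_bottle: Bystander: bottle of the same shape in white plastic with a red cap; origin at the centre of its underside.
- bear: Bystander: small carved wooden bear, 126 mm high, about 75 mm wide, origin at the centre of its underside.
- gouge: Bystander: carving gouge lying on the bench, 222 mm long (along its x, blade to +x), handle 27 mm thick; origin at the bench under the ferrule.
Things that resemble listed ones, but are neither listed nor needed, are in the scene too. What is shaped like the stain_bottle but purple is not meant.

How it is judged:
By the outcome, as a careful person would: the job done as asked, in the order asked, and still so for the second after the job is handed in, while the arm keeps its last pose, push and grip.
It also fails if it takes over 56 s, if anything falls off the work surface, if the arm or the gripper's body presses on something with over 40 N, if the wrist force passes 120 N, or if a joint passes its speed limit or range.

## Working session

There is one attempt and no reset: what is moved stays moved. The work goes in short steps, Python scripts to look and compute and a shell command to move; the robot and the scene stay as the last step left them, time stands still between calls to the robot, and variables do not carry over. Pictures are saved under pics/ and viewed, about 8 in all and at most 12, crops included, and the job is handed in when it is done.

```bash
mkdir -p pics; cat > h.py <<'E'
import numpy as np, cv2
from scipy.spatial.transform import Rotation as R
from workcell import env
def cam(n):
    c=env.camera_info(n); f=210/np.tan(np.radians(c["vertical_fov"])/2)
    K=np.array([[f,0,c["cx"]],[0,f,c["cy"]],[0,0,1.]])
    return K,np.array(c["dist"],float),np.array(c["rvec"],float).ravel(),np.array(c["tvec"],float).ravel()
def ray(n,u,v,z,c=None):
    K,d,r,t=c or cam(n)
    p=cv2.undistortPoints(np.array([[[u,v]]],float),K,d).ravel()
    M=R.from_rotvec(r).as_matrix(); o=-M.T@t; w=M.T@np.array([p[0],p[1],1])
    return o+w*(z-o[2])/w[2]
def proj(n,P,c=None):
    K,d,r,t=c or cam(n)
    return cv2.projectPoints(np.array(P,float).reshape(-1,1,3),r,t,K,d)[0].reshape(-1,2)
def snap(n,name):
    im=env.get_image(n); cv2.imwrite(f"pics/{name}.png",im[:,:,::-1]); return im
E
python3 - <<'E'
from h import *
a=snap("top","top0");b=snap("side","side0")
cv2.imwrite("pics/both.png",cv2.resize(np.vstack([a,b]),None,fx=.7,fy=.7)[:,:,::-1])
for n in("top","side"):print(cam(n))
s=env.state();print(s["time_s"],s["eef_pos"],s["tool_rot"],R.from_rotvec(s["tool_rot"]).as_matrix().round(3),s["contact_force"],env.grip_point_offset)
E
```

```text
(array([[398.46271998,   0.        , 279.54427392],
       [  0.        , 398.46271998, 201.23141909],
       [  0.        ,   0.        ,   1.        ]]), array([-0.11500691,  0.        ,  0.        ,  0.        ,  0.        ]), array([ 2.15216842, -2.16780622,  0.11250643]), array([0.0036001 , 0.6025981 , 0.86530743]))
(array([[487.16321597,   0.        , 273.70006266],
       [  0.        , 487.16321597, 213.61833792],
       [  0.        ,   0.        ,   1.        ]]), array([-0.1209106,  0.       ,  0.       ,  0.       ,  0.       ]), array([ 2.29435908, -0.35379747,  0.15118966]), array([-0.5710237 ,  0.19551042,  1.20674978]))
0.1 [0.17074251 0.54858009 0.23052278] [-4.72253276e-01 -3.10545677e+00  2.48557414e-03] [[-0.955  0.297 -0.001]
 [ 0.297  0.955 -0.001]
 [ 0.    -0.002 -1.   ]] [0.4495978  0.6936833  0.52398448] 0.0187
```

View pics/top0.png

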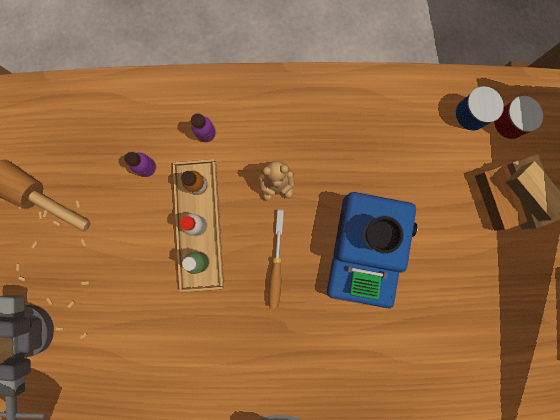

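View pics/side0.png

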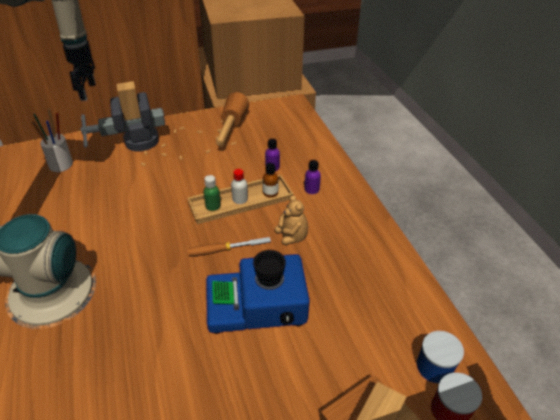

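The top picture shows the mixer at about (372,250), with its cradle at (383,234) and green paddle at (366,284). The tray is at (197,226).

Could be taken for the stain bottle:
- Amber with dark cap, top (193,181) / side (270,183): this matches the description.
- Purple, top (203,128) and (141,163): excluded by the task.
- White with red cap, top (192,224), and green with white cap, top (195,262): bystanders.

I'll check the amber one in an enlarged crop.

```bash
python3 - <<'E'
import cv2,numpy as np
a=cv2.imread("pics/top0.png");b=cv2.imread("pics/side0.png")
r=lambda i,x,y,w,h:cv2.resize(i[y:y+h,x:x+w],(400,300),interpolation=cv2.INTER_CUBIC)
cv2.imwrite("pics/crop.png",np.vstack([np.hstack([r(a,160,150,80,60),r(a,310,190,160,120)]),np.hstack([r(b,230,135,100,75),r(b,190,240,140,105)])]))
E
```

```text
(no output)
```

View pics/crop.png

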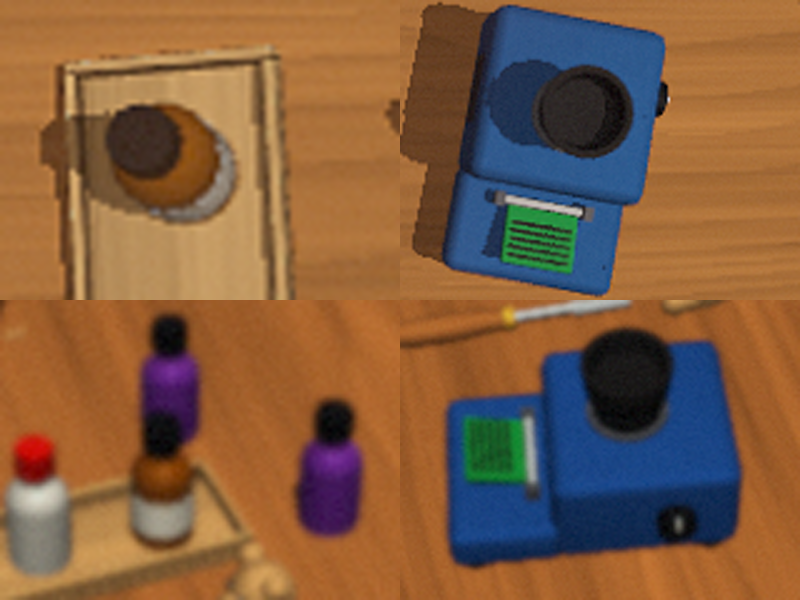

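The crop confirms the amber bottle: black cap, paper label, cap centre at top (188.8,178.4) and side (270.5,~166). The cradle rim centre is at (383.2,234.4). Next, the positions.

```bash
python3 - <<'E'
from h import *
c=cam("top")
print("cap",ray("top",188.8,178.4,.109), "cradle rim",ray("top",383.2,234.4,.161))
print("cap from side",ray("side",270.5,165,.109),"rim side",ray("side",268.5,259,.161))
f=lambda x,y:(310+(x-400)/2.5,190+y/2.5)
H=[ray("top",*f(*p),.103) for p in [(490,5),(666,35),(643,205),(464,173)]]
print("housing",np.round(H,4)); print("centre",np.mean(H,0))
P=[ray("top",*f(*p),.071) for p in [(508,204),(578,213),(573,274),(501,265)]]
print("paddle",np.round(P,4),np.mean(P,0))
for p in [(H[0]-H[3]),(H[1]-H[2]),(P[0]-P[3]),(P[1]-P[2])]: print(np.degrees(np.arctan2(p[1],p[0])),np.linalg.norm(p))
for p in [(H[0]-H[1]),(H[3]-H[2]),(P[0]-P[1]),(P[3]-P[2])]: print(np.degrees(np.arctan2(p[1],p[0]))-90,np.linalg.norm(p))
for n,(u,v) in dict(w=(187,224),g=(189,264)).items(): print(n,ray("top",u,v,.109))
print("tray corners",[ray("top",u,v,.022).round(3) for u,v in[(173,163),(215,160),(222,289),(180,291)]])
print("bear",ray("top",277,180,.06),"gouge",ray("top",279,212,.01),ray("top",275,305,.015))
E
```

```text
cap [0.64380302 0.18867685 0.109     ] cradle rim [ 0.52234422 -0.20131926  0.161     ]
cap from side [0.64893595 0.18978493 0.109     ] rim side [ 0.52371125 -0.20138579  0.161     ]
housing [[ 0.6132 -0.1404  0.103 ]
 [ 0.5867 -0.2891  0.103 ]
 [ 0.4455 -0.2642  0.103 ]
 [ 0.474  -0.1157  0.103 ]]
centre [ 0.52987273 -0.20235396  0.103     ]
paddle [[ 0.4462 -0.1571  0.071 ]
 [ 0.4376 -0.2173  0.071 ]
 [ 0.3859 -0.2119  0.071 ]
 [ 0.3947 -0.1502  0.071 ]] [ 0.41609023 -0.18414048  0.071     ]
-10.062334739978791 0.14130925907007252
-9.98014254461716 0.14337471906549146
-7.664848249018611 0.051966817690418575
-6.028064338912533 0.051928794211455444
-10.078205539819223 0.15104704185414855
-10.860489796690928 0.15126738753482843
-8.112565957715788 0.060811998442216623
-8.047447667965557 0.06229479274550561
w [0.54817332 0.19065095 0.109     ]
g [0.46594257 0.18538032 0.109     ]
tray corners [array([0.696, 0.248, 0.022]), array([0.702, 0.149, 0.022]), array([0.406, 0.13 , 0.022]), array([0.401, 0.226, 0.022])]
bear [0.64679708 0.00432809 0.06      ] gouge [0.58026675 0.00084446 0.01      ] [0.36923559 0.01122687 0.015     ]
```

The mixer origin is about (0.523,-0.201) with yaw -10°, and paddle_press about (0.402,-0.182). The amber cap is at about (0.646,0.189). I'll close the fingers and travel to the paddle.

```bash
cat > w.py <<'E'
import sys
from h import *
s=env.state();p=np.array(s["eef_pos"]);M=R.from_rotvec(s["tool_rot"]).as_matrix()
print(round(s["time_s"],2),p.round(4),"tilt/yaw",M.round(3).tolist(),"F",np.round(s["contact_force"],1),"open",round(s["opening"],4))
if len(sys.argv)>3: print("tool shift mm",(1000*M.T@(np.array(sys.argv[1:4],float)-p)).round(1))
E
python3 -m handwheel '[[[-0.023,-0.033,0],[0,0,0],0],[[-0.023,-0.033,0],[0,0,0],0],[[-0.023,-0.033,0],[0,0,0],0],[[-0.023,-0.033,0],[0,0,0],0],[[-0.023,-0.033,0],[0,0,0],0],[[-0.023,-0.033,0],[0,0,0],0],[[-0.023,-0.033,0],[0,0,0],0],[[-0.023,-0.033,0],[0,0,0],0]]'; python3 w.py .402 -.182 .14
```

```text
time_s: 0.77
eef_pos: [0.2681, 0.2382, 0.2249]
tool_rot: [-0.449, -3.106, 0.005]
contact_force: [1.4, -0.1, -0.5]
opening: 0.0
0.77 [0.2681 0.2382 0.2249] tilt/yaw [[-0.959, 0.283, -0.004], [0.283, 0.959, -0.003], [0.003, -0.004, -1.0]] F [ 1.4 -0.1 -0.5] open 0.0
tool shift mm [-247.6 -364.8   85.5]
```

```bash
python3 -m handwheel '[[[-0.023,-0.033,0],[0,0,0],0],[[-0.023,-0.033,0],[0,0,0],0],[[-0.023,-0.033,0],[0,0,0],0],[[-0.023,-0.033,0],[0,0,0],0],[[-0.023,-0.033,0],[0,0,0],0],[[-0.023,-0.033,0.006],[0,0,0],0],[[-0.023,-0.033,0.01],[0,0,0],0],[[-0.023,-0.033,0.01],[0,0,0],0]]'; python3 w.py .402 -.182 .12
```

```text
time_s: 1.43
eef_pos: [0.3682, -0.0778, 0.2013]
tool_rot: [0.446, 3.104, -0.004]
contact_force: [1.8, 1.8, -0.2]
opening: -0.0003
1.43 [ 0.3682 -0.0778  0.2013] tilt/yaw [[-0.96, 0.282, 0.005], [0.282, 0.96, -0.003], [-0.006, -0.002, -1.0]] F [ 1.8  1.8 -0.2] open -0.0003
tool shift mm [-61.3 -90.3  81.8]
```

```bash
python3 -m handwheel '[[[-0.020,-0.030,0.018],[0,0,0],0],[[-0.020,-0.030,0.018],[0,0,0],0],[[-0.018,-0.025,0.018],[0,0,0],0],[[-0.003,-0.005,0.018],[0,0,0],0],[[0,0,0.005],[0,0,0],0],[[0,0,0],[0,0,0],0]]'; python3 w.py .402 -.182 .095; python3 - <<'E'
from h import *
snap("wrist","w1"); 
print(proj("top",[[.402,-.182,.074]]),proj("wrist",[[.402,-.182,.074],[.523,-.201,.161]]))
a=snap("top","t1")[190:310,310:470]
cv2.imwrite("pics/c1.png",np.hstack([cv2.resize(cv2.imread("pics/w1.png"),(400,300)),cv2.resize(a,(400,300),interpolation=2)[:,:,::-1]]))
E
```

```text
time_s: 1.93
eef_pos: [0.4035, -0.1949, 0.1208]
tool_rot: [0.465, 3.099, -0.008]
contact_force: [0.2, 0.1, -0.1]
opening: -0.0004
1.93 [ 0.4035 -0.1949  0.1208] tilt/yaw [[-0.956, 0.294, 0.007], [0.294, 0.956, -0.006], [-0.009, -0.004, -1.0]] F [ 0.2  0.1 -0.1] open -0.0004
tool shift mm [ 5.4 12.  25.8]
[[365.46537156 292.43930349]] [[298.02675239 225.51987725]
 [336.79139186 513.61709449]]
```

View pics/c1.png

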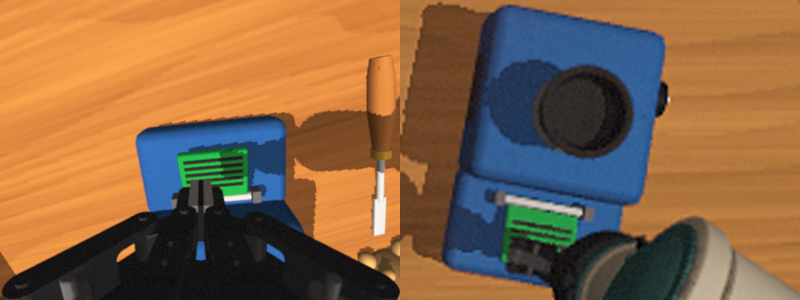

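The wrist view (left) shows the paddle's free edge centre at about (298,212) in full pixels, and my predicted press point at (298,225), so the two agree within about 5 mm.

```bash
python3 - <<'E'
from h import *
for u,v in[(178,155),(246,149),(249,186)]: print(ray("wrist",u*1.4,v*1.4,.077))
E
python3 -m handwheel '[[[0.003,0.008,0.010],[0,0,0],0],[[0.001,0.004,0.010],[0,0,0],0],[[0,0,0.005],[0,0,0],0],[[0,0,0],[0,0,0],0]]';python3 w.py .404 -.182 .074
```

```text
[ 0.38764057 -0.20869749  0.077     ]
[ 0.39944054 -0.15154522  0.077     ]
[ 0.43396171 -0.15714757  0.077     ]
time_s: 2.37
eef_pos: [0.4052, -0.1783, 0.101]
tool_rot: [0.453, 3.091, -0.013]
contact_force: [0.3, -0.7, -0.3]
opening: 0.0002
2.37 [ 0.4052 -0.1783  0.101 ] tilt/yaw [[-0.958, 0.287, 0.016], [0.287, 0.958, -0.011], [-0.018, -0.006, -1.0]] F [ 0.3 -0.7 -0.3] open 0.0002
tool shift mm [ 0.6 -3.8 27.1]
```

```bash
python3 -m handwheel '[[[0,-0.003,0.010],[0,0,0],0],[[0,-0.001,0.010],[0,0,0],0],[[0,0,0.004],[0,0,0],0],[[0,0,0.003],[0,0,0],0],[[0,0,0.003],[0,0,0],0]]';python3 w.py .407 -.182 .065; python3 -m handwheel '[[[0,0,0.003],[0,0,0],0],[[0,0,0.003],[0,0,0],0]]'; python3 -m handwheel '[[[0,0,0.003],[0,0,0],0],[[0,0,0.002],[0,0,0],0]]'
```

```text
time_s: 2.78
eef_pos: [0.4075, -0.1816, 0.0757]
tool_rot: [0.443, 3.083, -0.019]
contact_force: [0.6, -0.3, 0.5]
opening: -0.0002
2.78 [ 0.4075 -0.1816  0.0757] tilt/yaw [[-0.959, 0.282, 0.025], [0.281, 0.96, -0.016], [-0.028, -0.008, -1.0]] F [ 0.6 -0.3  0.5] open -0.0002
tool shift mm [ 0.7 -0.5 10.7]
time_s: 2.95
eef_pos: [0.4076, -0.1816, 0.0705]
tool_rot: [0.441, 3.083, -0.02]
contact_force: [-3.1, 0.4, 4.5]
opening: 0.0003
time_s: 3.12
eef_pos: [0.4067, -0.1814, 0.0658]
tool_rot: [0.44, 3.085, -0.02]
contact_force: [-2.0, 0.5, 6.7]
opening: -0.0003
```

```bash
python3 -m handwheel '[[[0,0,0.002],[0,0,0],0],[[0,0,0.002],[0,0,0],0]]'; python3 -m handwheel '[[[0,0,0.002],[0,0,0],0],[[0,0,0.002],[0,0,0],0],[[0,0,0.002],[0,0,0],0]]'
```

```text
time_s: 3.28
eef_pos: [0.4065, -0.1814, 0.0633]
tool_rot: [0.441, 3.086, -0.02]
contact_force: [-6.5, 4.8, 33.3]
opening: -0.0
time_s: 3.53
eef_pos: [0.4065, -0.1814, 0.0637]
tool_rot: [0.44, 3.085, -0.021]
contact_force: [-5.6, 4.0, 20.6]
opening: 0.0
```

The force jumped to 20–33 N at z 0.0635, so the paddle is on its stop. Now I lift off, level the tool and open the fingers.

```bash
cat >> w.py <<'E'
y=M[:,1].copy();y[2]=0;y/=np.linalg.norm(y);z=np.array([0,0,-1.]);D=np.c_[np.cross(y,z),y,z]
print("level turn deg",np.degrees(R.from_matrix(M.T@D).as_rotvec()).round(2))
E
python3 -m handwheel '[[[0,0,-0.03],[0,0,0],0],[[0,0,-0.04],[0,0,0],0],[[0,0,-0.04],[0,0,0],0],[[0,0,-0.04],[0,0,0],0.06],[[0,0,-0.03],[0,0,0],0.06]]';python3 w.py .646 .189 .22
```

```text
time_s: 3.95
eef_pos: [0.3996, -0.1763, 0.2452]
tool_rot: [0.443, 3.095, -0.011]
contact_force: [0.5, -0.9, 0.1]
opening: 0.0236
3.95 [ 0.3996 -0.1763  0.2452] tilt/yaw [[-0.96, 0.281, 0.014], [0.281, 0.96, -0.009], [-0.016, -0.005, -1.0]] F [ 0.5 -0.9  0.1] open 0.0236
tool shift mm [-133.6  419.9   25.1]
level turn deg [-0.29  0.91  0.  ]
```

```bash
python3 -m handwheel '[[[-0.012,0.038,0],[-0.3,0.9,0],0.06],[[-0.012,0.038,0],[0,0,0],0.06],[[-0.012,0.038,0],[0,0,0],0.06],[[-0.012,0.038,0],[0,0,0],0.06],[[-0.012,0.038,0],[0,0,0],0.06],[[-0.012,0.038,0],[0,0,0],0.06],[[-0.012,0.038,0],[0,0,0],0.06],[[-0.012,0.038,0],[0,0,0],0.06]]';python3 w.py .646 .189 .22
```

```text
time_s: 4.62
eef_pos: [0.5909, 0.0861, 0.2566]
tool_rot: [0.47, 3.076, -0.017]
contact_force: [1.6, -0.3, -0.1]
opening: 0.0601
4.62 [0.5909 0.0861 0.2566] tilt/yaw [[-0.954, 0.298, 0.028], [0.298, 0.954, -0.016], [-0.031, -0.007, -0.999]] F [ 1.6 -0.3 -0.1] open 0.0601
tool shift mm [-20.8 114.9  36.5]
level turn deg [-0.37  1.8   0.01]
```

```bash
python3 -m handwheel '[[[-0.008,0.036,0.005],[-0.4,1.8,0],0.06],[[-0.007,0.036,0.01],[0,0,0],0.06],[[-0.005,0.030,0.01],[0,0,0],0.06],[[-0.001,0.010,0.01],[0,0,0],0.06],[[0,0,0],[0,0,0],0.06]]';python3 w.py .646 .189 .2; python3 - <<'E'
from h import *
c=cam("wrist");im=snap("wrist","w2");print(proj("wrist",[[.646,.189,.109]],c))
np.save("c2.npy",np.array(c,dtype=object),allow_pickle=True)
E
```

```text
time_s: 5.03
eef_pos: [0.6526, 0.2011, 0.2172]
tool_rot: [0.462, 3.103, 0.01]
contact_force: [-0.6, -0.9, 0.1]
opening: 0.06
5.03 [0.6526 0.2011 0.2172] tilt/yaw [[-0.957, 0.291, 0.005], [0.291, 0.957, 0.006], [-0.003, 0.007, -1.0]] F [-0.6 -0.9  0.1] open 0.06
tool shift mm [  2.9 -13.6  17.1]
level turn deg [ 0.41  0.19 -0.  ]
[[261.99677901 203.47367855]]
```

View pics/w2.png

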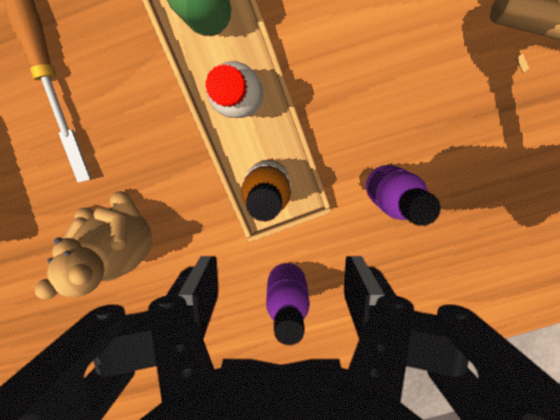

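The wrist view shows the amber bottle's black cap at (265,201) against a predicted (262,203). The fingers are not yet over it because the camera looks from an offset.

```bash
python3 - <<'E'
from h import *
c=tuple(np.load("c2.npy",allow_pickle=True))
print(ray("wrist",265,201,.109,c),ray("wrist",265,201,.112,c))
E
python3 w.py .644 .189 .15
```

```text
[0.64474254 0.19195369 0.109     ] [0.64401809 0.19230968 0.112     ]
5.08 [0.6525 0.2002 0.2181] tilt/yaw [[-0.956, 0.292, 0.006], [0.292, 0.956, 0.006], [-0.004, 0.007, -1.0]] F [-0.1  0.   0.6] open 0.0601
tool shift mm [  5.1 -13.7  68. ]
level turn deg [ 0.41  0.22 -0.  ]
```

```bash
python3 -m handwheel '[[[0.004,-0.008,0.02],[0.4,0.2,0],0.06],[[0,-0.004,0.03],[0,0,0],0.06],[[0,0,0.02],[0,0,0],0.06],[[0,0,0.01],[0,0,0],0.06],[[0,0,0],[0,0,0],0.06]]';python3 w.py .645 .190 .082; python3 - <<'E'
from h import *
p=env.state()["eef_pos"]
a=snap("wrist","w3");b=snap("side","s3")
print(proj("wrist",[[.645,.19,.109],p]),proj("side",[[.645,.19,.109],p]))
cv2.imwrite("pics/c3.png",np.hstack([cv2.resize(a,(400,300)),cv2.resize(b[90:225,180:360],(400,300),interpolation=2)])[:,:,::-1])
E
```

```text
time_s: 5.5
eef_pos: [0.645, 0.1827, 0.1402]
tool_rot: [0.468, 3.1, -0.004]
contact_force: [0.4, 0.3, -0.5]
opening: 0.0602
5.5 [0.645  0.1827 0.1402] tilt/yaw [[-0.955, 0.295, 0.006], [0.295, 0.955, -0.003], [-0.007, -0.001, -1.0]] F [ 0.4  0.3 -0.5] open 0.0602
tool shift mm [ 2.6  7.1 58.2]
level turn deg [-0.07  0.41  0.  ]
[[289.24949165 235.40478546]
 [276.70891747 262.55794267]] [[269.17774157 165.20685983]
 [269.83175344 157.89689402]]
```

View pics/c3.png

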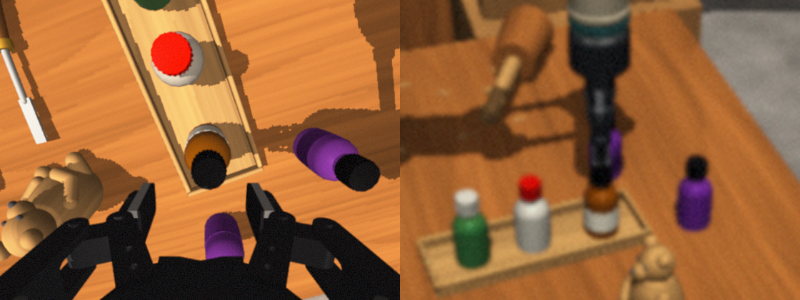

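The cap is at (291,237) in the wrist view against a predicted (289,235), so (0.645,0.190) holds. I shift sideways first, then descend.

```bash
python3 -m handwheel '[[[0.002,0.005,0.005],[0,0.4,0],0.06],[[0,0.001,0.003],[0,0,0],0.06],[[0,0,0],[0,0,0],0.06]]';python3 w.py .645 .191 .082
```

```text
time_s: 5.85
eef_pos: [0.6492, 0.1896, 0.1391]
tool_rot: [0.469, 3.095, 0.005]
contact_force: [-0.2, -0.2, -0.1]
opening: 0.06
5.85 [0.6492 0.1896 0.1391] tilt/yaw [[-0.955, 0.297, 0.012], [0.297, 0.955, 0.002], [-0.011, 0.005, -1.0]] F [-0.2 -0.2 -0.1] open 0.06
tool shift mm [ 5.1 -0.2 57.1]
level turn deg [ 0.28  0.62 -0.  ]
```

```bash
python3 -m handwheel '[[[0.004,0,0.015],[0.3,0.6,0],0.06],[[0.001,0,0.015],[0,0,0],0.06],[[0,0,0.008],[0,0,0],0.06],[[0,0,0],[0,0,0],0.06]]';python3 w.py .645 .191 .082
```

```text
time_s: 6.18
eef_pos: [0.646, 0.1925, 0.1008]
tool_rot: [0.469, 3.102, 0.002]
contact_force: [-0.1, -0.1, -0.3]
opening: 0.0597
6.18 [0.646  0.1925 0.1008] tilt/yaw [[-0.955, 0.295, 0.004], [0.295, 0.955, 0.001], [-0.004, 0.002, -1.0]] F [-0.1 -0.1 -0.3] open 0.0597
tool shift mm [ 0.6 -1.8 18.8]
level turn deg [ 0.1   0.24 -0.  ]
```

```bash
python3 -m handwheel '[[[0.001,-0.002,0.010],[0.1,0.2,0],0.06],[[0,0,0.006],[0,0,0],0.06],[[0,0,0.002],[0,0,0],0.06],[[0,0,0],[0,0,0],0.06]]';python3 w.py .645 .191 .082
```

```text
time_s: 6.52
eef_pos: [0.644, 0.1911, 0.0802]
tool_rot: [-0.468, -3.105, 0.001]
contact_force: [-1.2, 0.8, -0.3]
opening: 0.0601
6.52 [0.644  0.1911 0.0802] tilt/yaw [[-0.956, 0.295, -0.002], [0.295, 0.956, -0.001], [0.001, -0.001, -1.0]] F [-1.2  0.8 -0.3] open 0.0601
tool shift mm [-1.   0.2 -1.8]
level turn deg [-0.05 -0.07 -0.  ]
```

```bash
python3 -m handwheel '[[[0,0,-0.001],[0,0,0],0],[[0,0,0],[0,0,0],0],[[0,0,0],[0,0,0],0],[[0,0,0],[0,0,0],0],[[0,0,0],[0,0,0],0],[[0,0,0],[0,0,0],0]]';python3 w.py .645 .191 .082
```

```text
time_s: 7.02
eef_pos: [0.6443, 0.1908, 0.0818]
tool_rot: [-0.469, -3.106, 0.001]
contact_force: [-0.7, -0.4, -2.4]
opening: 0.0275
7.02 [0.6443 0.1908 0.0818] tilt/yaw [[-0.955, 0.295, -0.001], [0.295, 0.955, -0.001], [0.001, -0.001, -1.0]] F [-0.7 -0.4 -2.4] open 0.0275
tool shift mm [-0.6  0.4 -0.2]
level turn deg [-0.05 -0.03 -0.  ]
```

Opening of 27.5 mm matches the 29 mm cap. Lifting.

```bash
python3 -m handwheel '[[[0,0,-0.01],[0,0,0],0],[[0,0,-0.025],[0,0,0],0],[[0,0,-0.035],[0,0,0],0],[[0,0,-0.04],[0,0,0],0],[[0,0,-0.04],[0,0,0],0],[[0,0,-0.025],[0,0,0],0],[[0,0,-0.01],[0,0,0],0],[[0,0,0],[0,0,0],0]]';python3 w.py .523 -.2015 .29; python3 - <<'E'
from h import *
a=snap("wrist","w4");b=snap("side","s4");p=np.array(env.state()["eef_pos"])
print(proj("side",[p-[0,0,.076],p,p+[0,0,.028]]))
cv2.imwrite("pics/c4.png",np.hstack([cv2.resize(a,(400,300)),cv2.resize(b[60:210,180:380],(400,300),interpolation=2)])[:,:,::-1])
E
```

```text
time_s: 7.68
eef_pos: [0.6422, 0.1908, 0.2763]
tool_rot: [-0.468, -3.099, 0.004]
contact_force: [1.1, 0.4, -1.6]
opening: 0.0273
7.68 [0.6422 0.1908 0.2763] tilt/yaw [[-0.955, 0.295, -0.008], [0.295, 0.955, -0.001], [0.007, -0.004, -1.0]] F [ 1.1  0.4 -1.6] open 0.0273
tool shift mm [  -1.8 -410.   -12.2]
level turn deg [-0.21 -0.4  -0.  ]
[[267.47597151 139.90829319]
 [267.16638919 116.23931079]
 [267.04744723 107.08090589]]
```

View pics/c4.png

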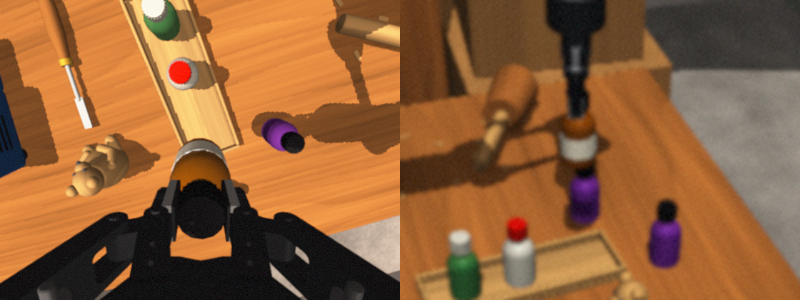

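The amber bottle hangs upright in the grip and nothing else in the tray has moved. Carrying it to the cradle.

```bash
python3 -m handwheel '[[[0,-0.015,-0.004],[0,0,0],0],[[0,-0.03,-0.002],[0,0,0],0],[[0,-0.035,0],[0,0,0],0],[[0,-0.035,0],[0,0,0],0],[[0,-0.035,0],[0,0,0],0],[[0,-0.035,0],[0,0,0],0],[[0,-0.035,0],[0,0,0],0],[[0,-0.035,0],[0,0,0],0]]';python3 w.py .523 -.2015 .285
```

```text
time_s: 8.45
eef_pos: [0.5547, -0.059, 0.2651]
tool_rot: [-0.443, -3.068, 0.01]
contact_force: [0.9, 0.5, -2.2]
opening: 0.027
8.45 [ 0.5547 -0.059   0.2651] tilt/yaw [[-0.958, 0.283, -0.043], [0.283, 0.959, -0.001], [0.041, -0.013, -0.999]] F [ 0.9  0.5 -2.2] open 0.027
tool shift mm [  -9.2 -145.9  -18.4]
level turn deg [-0.72 -2.33 -0.01]
```

```bash
python3 -m handwheel '[[[0,-0.035,0],[0,0,0],0],[[0,-0.03,0],[0,0,0],0],[[0,-0.02,0],[0,0,0],0],[[0,-0.01,0],[0,0,0],0],[[0,0,0],[0,0,0],0]]';python3 w.py .523 -.2015 .285
```

```text
time_s: 8.87
eef_pos: [0.5149, -0.1623, 0.258]
tool_rot: [-0.455, -3.045, 0.014]
contact_force: [-0.8, -0.0, -2.6]
opening: 0.0272
8.87 [ 0.5149 -0.1623  0.258 ] tilt/yaw [[-0.954, 0.292, -0.064], [0.292, 0.956, 0.0], [0.061, -0.018, -0.998]] F [-0.8 -0.  -2.6] open 0.0272
tool shift mm [-17.6 -35.6 -27.5]
level turn deg [-1.04 -3.49 -0.03]
```

```bash
python3 -m handwheel '[[[-0.004,-0.005,-0.015],[-0.5,-1.8,0],0],[[-0.006,-0.012,-0.01],[-0.5,-1.7,0],0],[[-0.006,-0.012,-0.002],[0,0,0],0],[[-0.002,-0.005,0],[0,0,0],0],[[0,0,0],[0,0,0],0]]';python3 w.py .523 -.2015 .285
```

```text
time_s: 9.28
eef_pos: [0.524, -0.1981, 0.2853]
tool_rot: [0.458, 3.106, 0.007]
contact_force: [-0.5, -0.4, -2.8]
opening: 0.0273
9.28 [ 0.524  -0.1981  0.2853] tilt/yaw [[-0.957, 0.289, 0.002], [0.289, 0.957, 0.004], [-0.001, 0.005, -1.0]] F [-0.5 -0.4 -2.8] open 0.0273
tool shift mm [-0.1 -3.6  0.3]
level turn deg [ 0.27  0.05 -0.  ]
```

```bash
python3 -m handwheel '[[[0,-0.003,0.008],[0.3,0,0],0],[[0,-0.001,0.005],[0,0,0],0],[[0,0,0],[0,0,0],0]]';python3 w.py .523 -.2015 .26; python3 - <<'E'
from h import *
cw=cam("wrist");a=snap("wrist","w5");b=snap("side","s5");p=np.array(env.state()["eef_pos"])
print(proj("side",[p-[0,0,.076],p,p+[0,0,.028],[.523,-.2015,.161]]))
cv2.imwrite("pics/c5.png",np.hstack([cv2.resize(a,(400,300)),cv2.resize(b[190:310,190:350],(400,300),interpolation=2)])[:,:,::-1])
E
```

```text
time_s: 9.53
eef_pos: [0.5234, -0.2003, 0.2707]
tool_rot: [-0.455, -3.108, -0.001]
contact_force: [0.2, 0.1, -1.8]
opening: 0.0277
9.53 [ 0.5234 -0.2003  0.2707] tilt/yaw [[-0.958, 0.287, -0.0], [0.287, 0.958, 0.001], [0.0, 0.001, -1.0]] F [ 0.2  0.1 -1.8] open 0.0277
tool shift mm [ 0.1 -1.3 10.7]
level turn deg [ 0.04 -0.01  0.  ]
[[268.13865365 247.98338728]
 [267.74924355 222.49968099]
 [267.59641654 212.42559026]
 [268.20608031 259.10970813]]
```

View pics/c5.png

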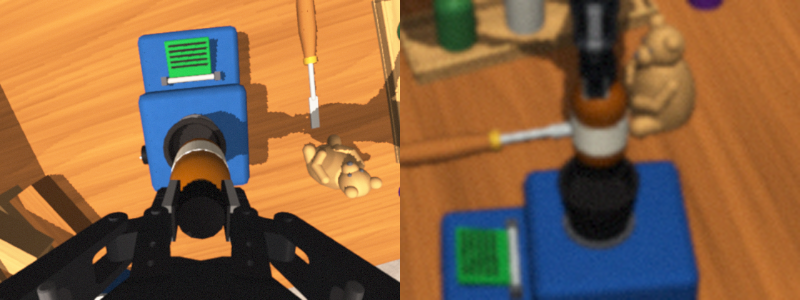

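```bash
python3 - <<'E'
from h import *
t=np.linspace(0,2*np.pi,73)
def circ(x,y,z,r):
    q=proj("wrist",np.c_[x+r*np.cos(t),y+r*np.sin(t),z+0*t])/1.4; return q.min(0).round(1),q.max(0).round(1)
p=env.state()["eef_pos"]
print("rim L163 R226 T114",circ(.523,-.2015,.161,.037),circ(.523,-.2065,.161,.037)); print("bottle L168 R229",circ(p[0],p[1],p[2]-.076+.05,.024),circ(p[0],p[1],p[2]-.076,.024))
im=cv2.imread("pics/w5.png")[140:300,190:350]; cv2.imwrite("pics/c6.png",cv2.convertScaleAbs(cv2.resize(im,(640,640),interpolation=2)[:600],alpha=1.6,beta=20))
E
```

```text
rim L163 R226 T114 (array([166.3, 114.9]), array([230.9, 177.2])) (array([162.2, 116.2]), array([226.7, 178.3]))
bottle L168 R229 (array([169.3, 147.1]), array([229.7, 203.1])) (array([175.7, 133.2]), array([223.6, 178.8]))
```

View pics/c6.png

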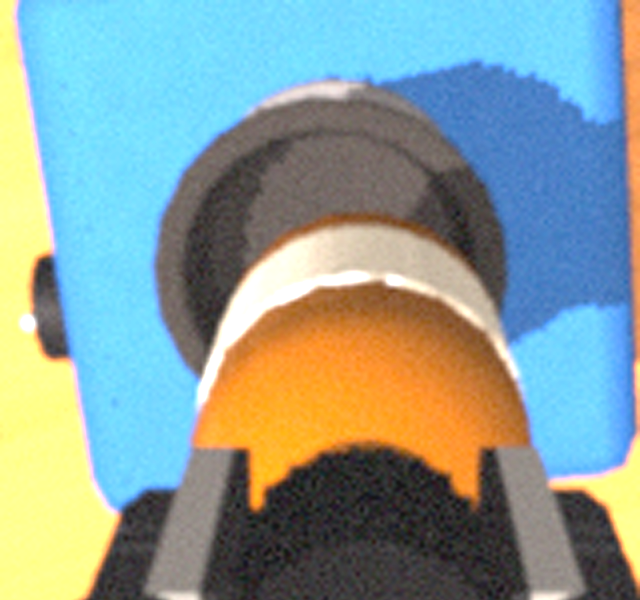

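In the wrist view the rim spans x 163.7–226.2 and the bottle is centred at about 200.5. The rim therefore lies about 4 mm further to -y relative to the bottle than the top and side cameras gave. I'll take a compromise of (0.5245,-0.2045), descend slowly and let the forces centre it.

```bash
python3 -m handwheel '[[[-0.002,-0.003,0.008],[0,0,0],0],[[0,-0.001,0.008],[0,0,0],0],[[0,0,0.006],[0,0,0],0],[[0,0,0],[0,0,0],0]]';python3 w.py .5245 -.2045 .232
```

```text
time_s: 9.97
eef_pos: [0.5246, -0.2041, 0.2467]
tool_rot: [-0.453, -3.109, -0.002]
contact_force: [-0.2, -0.9, -2.5]
opening: 0.0273
9.97 [ 0.5246 -0.2041  0.2467] tilt/yaw [[-0.958, 0.285, 0.0], [0.285, 0.958, 0.001], [0.0, 0.001, -1.0]] F [-0.2 -0.9 -2.5] open 0.0273
tool shift mm [-0.  -0.4 14.7]
level turn deg [ 0.06 -0.02  0.  ]
```

```bash
python3 -m handwheel '[[[0,0,0.006],[0,0,0],0],[[0,0,0.006],[0,0,0],0],[[0,0,0.003],[0,0,0],0]]'; python3 -m handwheel '[[[0,0,0.004],[0,0,0],0],[[0,0,0.003],[0,0,0],0]]'; python3 w.py .5245 -.2045 .217
```

```text
time_s: 10.22
eef_pos: [0.5246, -0.2041, 0.2303]
tool_rot: [-0.453, -3.108, -0.002]
contact_force: [-0.0, 0.2, -2.0]
opening: 0.027
time_s: 10.38
eef_pos: [0.5237, -0.2044, 0.2224]
tool_rot: [-0.453, -3.107, -0.001]
contact_force: [-0.4, -0.9, -1.4]
opening: 0.0276
10.38 [ 0.5237 -0.2044  0.2224] tilt/yaw [[-0.958, 0.285, -0.002], [0.285, 0.958, 0.001], [0.002, 0.0, -1.0]] F [-0.4 -0.9 -1.4] open 0.0276
tool shift mm [-0.8  0.1  5.4]
level turn deg [ 0.   -0.12  0.  ]
```

```bash
for i in 1; do python3 -m handwheel '[[[0,0,0.003],[0,0,0],0],[[0,0,0.002],[0,0,0],0]]'; python3 -m handwheel '[[[0,0,0.002],[0,0,0],0],[[0,0,0.002],[0,0,0],0]]'; done; python3 w.py .5245 -.2045 .205
```

```text
time_s: 10.55
eef_pos: [0.523, -0.2046, 0.2169]
tool_rot: [-0.453, -3.106, 0.001]
contact_force: [-1.5, -0.7, -0.7]
opening: 0.0273
time_s: 10.72
eef_pos: [0.5232, -0.2047, 0.2136]
tool_rot: [-0.453, -3.107, 0.001]
contact_force: [-2.8, -0.5, 3.0]
opening: 0.0271
10.72 [ 0.5232 -0.2047  0.2136] tilt/yaw [[-0.958, 0.285, -0.002], [0.285, 0.958, -0.0], [0.002, -0.001, -1.0]] F [-2.8 -0.5  3. ] open 0.0271
tool shift mm [-1.2  0.6  8.6]
level turn deg [-0.06 -0.11 -0.  ]
```

```bash
python3 -m handwheel '[[[0.0005,0,0.002],[0,0,0],0],[[0.0005,0,0.002],[0,0,0],0]]'; python3 -m handwheel '[[[0,0,0.002],[0,0,0],0],[[0,0,0.002],[0,0,0],0]]'; python3 -m handwheel '[[[0,0,0.002],[0,0,0],0],[[0,0,0.002],[0,0,0],0]]'; python3 w.py .5235 -.2045 .202
```

```text
time_s: 10.88
eef_pos: [0.5229, -0.2046, 0.2111]
tool_rot: [0.453, 3.108, -0.002]
contact_force: [-1.5, -0.2, 6.8]
opening: 0.0274
time_s: 11.05
eef_pos: [0.5232, -0.2047, 0.2088]
tool_rot: [0.453, 3.106, -0.003]
contact_force: [-3.1, 0.6, 6.7]
opening: 0.0276
time_s: 11.22
eef_pos: [0.5232, -0.2047, 0.2068]
tool_rot: [0.452, 3.104, -0.004]
contact_force: [-4.0, 0.7, 7.7]
opening: 0.0276
11.22 [ 0.5232 -0.2047  0.2068] tilt/yaw [[-0.958, 0.285, 0.004], [0.285, 0.958, -0.003], [-0.005, -0.002, -1.0]] F [-4.   0.7  7.7] open 0.0276
tool shift mm [-0.2  0.3  4.8]
level turn deg [-0.11  0.3   0.  ]
```

```bash
python3 -m handwheel '[[[0.0005,0,0.002],[0,0.3,0],0],[[0.0005,0,0.002],[0,0,0],0]]'; python3 -m handwheel '[[[0,0,0.002],[0,0,0],0],[[0,0,0.002],[0,0,0],0]]'; python3 -m handwheel '[[[0,0,0.002],[0,0,0],0],[[0,0,0.002],[0,0,0],0]]'; python3 w.py .5235 -.2045 .202
```

```text
time_s: 11.38
eef_pos: [0.523, -0.2047, 0.2055]
tool_rot: [0.452, 3.105, -0.005]
contact_force: [-3.0, 1.1, 8.8]
opening: 0.0274
time_s: 11.55
eef_pos: [0.5233, -0.2047, 0.2045]
tool_rot: [0.452, 3.102, -0.006]
contact_force: [-4.9, 1.7, 13.7]
opening: 0.0274
time_s: 11.72
eef_pos: [0.5233, -0.2047, 0.2045]
tool_rot: [0.451, 3.099, -0.008]
contact_force: [-3.9, 1.5, 11.9]
opening: 0.0273
11.72 [ 0.5233 -0.2047  0.2045] tilt/yaw [[-0.958, 0.285, 0.009], [0.285, 0.958, -0.006], [-0.01, -0.004, -1.0]] F [-3.9  1.5 11.9] open 0.0273
tool shift mm [-0.1  0.3  2.5]
level turn deg [-0.21  0.59  0.  ]
```

```bash
python3 -m handwheel '[[[0,0,0.003],[-0.2,0.6,0],0],[[0,0,0.003],[0,0,0],0]]'; python3 -m handwheel '[[[0,0,0.004],[0,0.3,0],0],[[0,0,0.004],[0,0,0],0]]';  python3 w.py .5235 -.2045 .202
```

```text
time_s: 11.88
eef_pos: [0.5237, -0.2051, 0.2045]
tool_rot: [0.452, 3.104, -0.004]
contact_force: [-6.3, 1.9, 16.9]
opening: 0.0275
time_s: 12.05
eef_pos: [0.524, -0.2051, 0.2045]
tool_rot: [0.451, 3.103, -0.006]
contact_force: [-7.7, 2.4, 22.2]
opening: 0.0271
12.05 [ 0.524  -0.2051  0.2045] tilt/yaw [[-0.959, 0.285, 0.005], [0.285, 0.959, -0.004], [-0.006, -0.003, -1.0]] F [-7.7  2.4 22.2] open 0.0271
tool shift mm [0.6 0.5 2.4]
level turn deg [-0.16  0.34  0.  ]
```

z stays at 0.2045 while the force rises from 12 to 22 N, so the cradle is on its hard stop. One last look before handing in.

```bash
python3 - <<'E'
from h import *
a=snap("top","t9");b=snap("side","s9");snap("wrist","w9")
cv2.imwrite("pics/c9.png",np.hstack([cv2.resize(b[140:350,180:390],(400,400),interpolation=2),cv2.resize(a[110:320,130:340],(400,400),interpolation=2)])[:,:,::-1])
for n in range(6): env.get_image("top")
E
python3 w.py
```

```text
12.5 [ 0.5238 -0.2051  0.2044] tilt/yaw [[-0.959, 0.285, 0.005], [0.285, 0.959, -0.004], [-0.006, -0.003, -1.0]] F [-6.7  2.3 20.8] open 0.0272
level turn deg [-0.16  0.35  0.  ]
```

View pics/c9.png

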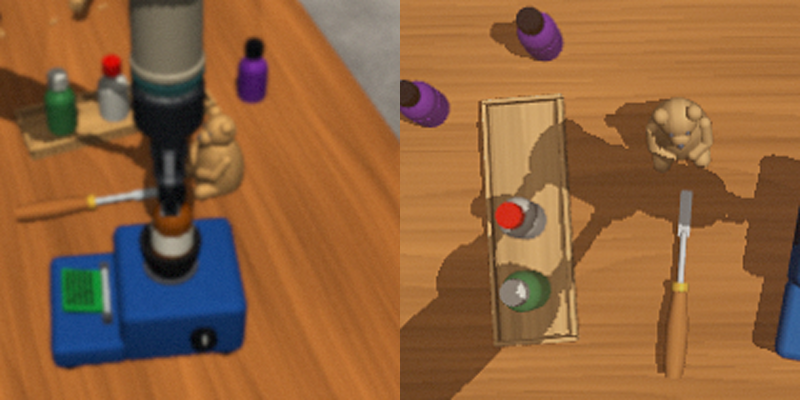

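The bottle sits upright in the sunken cradle, with the fingers well above the rim. The other bottles, bear and gouge haven't moved, and the push holds steady at about 21 N.

```bash
python3 -c "
from workcell import env
print(env.sign_off())"
```

```text
the job is handed in; nothing more can be done
None
```

I switched the mixer on, set the amber bottle in the cradle and pressed it to its stop. I handed the job in at about 12.5 s, still gripping the bottle and holding it down.

- **Paddle:** I pressed it with closed fingers before touching the bottle. The height stopped falling at z ≈ 0.0635 while the force reached 20–33 N, well above the 8 N it needs.
- **Bottle:** I gripped it by the cap (27 mm opening). It met the cradle floor at about TCP z 0.216 and I eased it down to 0.2045. There z held still while the force rose from 12 to 22 N, so I took the cradle to be on its stop. The push was still about 21 N, with no slip, 0.45 s later.
- **Last picture:** The bottle is upright in the sunken cradle with the fingers above the rim. The other bottles, the bear and the gouge are where they were.

**Disagreements:**
- The wrist camera put the cradle about 4 mm further to -y than the top and side cameras did. I used a point in between, and the bottle went in with only a few newtons of side force.
- A side force of about 7 N remains at the final hold.
- The measured cradle travel was about 11.5 mm against the nominal 12 mm. I couldn't fix the exact height of first contact, so I relied on the force rise to judge the stop.

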